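Set equal cooling gaps between hot heating blocks with a saddle gauge

ROBOT

A 6-joint arm with a two-finger parallel gripper is mounted at the origin on the work surface. World frame = base frame: x ahead of the robot, y to its left, z up, the work surface at z = 0. Lengths are in mm, angles in rad, forces in N, time in s.
With the tool pointing down it reaches from about 275 to 1000 mm from the base axis. Payload 8.4 kg.
Tool frame: the origin (TCP) lies on the mounting face of the last link; the fingertips stand 173 mm ahead of it and the grasp point (between the pads) lies 155 mm ahead of it; z points along the fingers, y is the line along which they close (so a half turn about z gives the same grasp; the last joint's range is limited). The gripper opens to 85 mm and grips with 20 to 120 N. Pads are 22 mm wide; open, the fingers measure 114 mm over their backs; the gripper's body (76 mm by 85 mm) begins 54 mm behind the grasp point. The pads swing forward as they close: fully open they stand 13 mm farther back than shut.
Start: joints at [-1.292, 0.353, 1.633, -0, 1.155, -0.002], TCP at [173.202, -600.525, 404.681] pointing down, gripper open.
Joint ranges: [-2.63, 2.63], [-0.92, 2.1], [0.06, 2.66], [-1.3, 4.44], [0, 2.69], [-3.02, 3.02]. Speed limits (rad/s): [2.22, 2.22, 2.79, 3.14, 3.14, 3.14].

INTERFACE

Orientations are given as [roll, pitch, yaw] about the fixed x, y, z axes, in that order (R = Rz(yaw) Ry(pitch) Rx(roll)).
In Python, from rig import r gives the robot as it stands.
- The arm moves only by the tool apply_moves, never from a script. Its argument "deltas" is a list of rows, each an object with "claw": the gripper command: -1 is fully open, 1 is shut, values between are in proportion; "delta_pos": the shift along the tool's x, y, z in cm, a list of three; "yaw": the turn about the tool's z in rad. In form: [{"claw": claw, "delta_pos": [tx, ty, tz], "yaw": yaw}, ...]. A call has 1 to 8 rows; each row shifts and turns the commanded pose from where the row before left it, along the tool's axes as they then stand; what a row does not reach is not made up. A row lasts 1/8 s, in which the tool goes at most 62.5 mm and 10.7 degrees, less where a joint would pass 70% of its speed; a pose out of reach is approached as far as the arm can. A call with a gripper value outside its range is refused whole. The fingers move at their own pace and stop on an object; "grip_force" is the grip in N (left out, the last holds). Time passes only in rows, so rows that do not move let the fingers close. It gives the time, the measured TCP pose, the force, the opening and the grip force at its end, in the units of the state.
- r.sense(): the state, without advancing time (a new reading comes with each control period).
- r.grab_frame(name): name is "scene" or "top" or "wrist"; returns a dict with "img" (420x560x3 uint8, blue, green, red), "z_map" (420x560 float32, mm along the optical axis (not along the pixel's ray), 0 where there is no reading), "fx", "fy", "cx", "cy" (pixels), "eye" and "rotation" of the camera in the world; the wrist camera has in their place "T_tool_cam" (4x4, takes a point from camera to tool coordinates, whose origin is the TCP and whose axes are the flange's). Camera axes: x right, y up, looking along -z (the intrinsics and any distortion apply to the point x, -y, -z); pixel columns grow to the right and rows downward; lengths in mm; the calibration is good to about 2 mm. A picture is of the moment at which its call begins: read the wrist's pose just before it.
- r.sign_off(): hands the job in; it is judged then, once.
The state is a dict: "clock": time; "qpos": joint angles; "qvel": joint speeds; "joint_efforts": joint torques, N m; "eef_pos": TCP position; "tcp_rot": TCP orientation; "contact_force": force on the tool from outside, world axes, zero at the start; "wrist_torque": the same for the moment, N m; "opening": opening from 0.0 (shut) to 1.0 (fully open); "grasp_force": force on a finger pad.
Only numpy, scipy, OpenCV 4.12 (cv2) and the standard library are available. Lean on these libraries where they do the work, as an engineer would, in place of code of your own. Each camera call takes 0.05 s, during which the arm holds its last target. There are 200 camera calls.

TASK

The three heating blocks on the steel tray are too hot to touch: use the white saddle gauge to draw them up one after another towards the tray's tall end stop, first the one nearest the stop, so that the same 26 mm air gap is left between stop and block and from block to block. Each time, set the gauge over the block with its thick leg on the stop's side, and let its thin leg draw the block along until the thick leg just meets the stop or the block before, without shoving that one out of its place. Leave the blocks square in the tray, stand the gauge upright on the bench beside the tray, and do not touch the blocks with the robot or disturb the things around.

Things in the scene. Friction and masses are not known exactly. Their poses are not given: they have to be found in the camera images.
- tray: Fixed steel cooling tray on the bench, inside 160 (x) x 340 (y) mm, floor 6 mm thick (floor top 6 mm above the bench), low rim on three sides with its top 16 mm above the bench. Origin: centre of its underside, on the bench. The row of blocks runs along its y axis; the end stop closes its -y end.
- stop: Fixed steel end stop, an upright bar 170 (x) x 12 (y) x 44 (z) mm across the -y end of the tray, standing 50 mm above the bench. Origin: middle of the lower edge of its inner face (the face towards the blocks), at the tray floor; y points from this face along the row towards the blocks.
- block1: Free-standing aluminium heating block, 120 (x) x 40 (y) x 45 (z) mm, about 0.45 to 0.75 kg, flat top with dark wells that cannot be entered. Origin: centre of its underside, on the tray floor; y roughly along the tray's y. First in the row, nearest the stop (12 wells). When set, its origin is 46 mm from the stop's face (26 mm gap).
- block2: Free-standing aluminium heating block, 120 (x) x 40 (y) x 45 (z) mm, about 0.45 to 0.75 kg, flat top with dark wells that cannot be entered. Origin: centre of its underside, on the tray floor; y roughly along the tray's y. Second in the row (4 large wells). When set, its origin is 66 mm from block1's (26 mm gap).
- block3: Free-standing aluminium heating block, 120 (x) x 40 (y) x 45 (z) mm, about 0.45 to 0.75 kg, flat top with dark wells that cannot be entered. Origin: centre of its underside, on the tray floor; y roughly along the tray's y. Third in the row, farthest from the stop (16 small wells). When set, its origin is 66 mm from block2's (26 mm gap). At the start every gap is about 36 to 76 mm wide.
- gauge: Loose white plastic saddle gauge, 0.25 kg, standing on the bench on two legs, each 80 mm long (x) and 52 mm high, under a 12 mm bridge. The channel between them is 48 mm wide, so a 40 mm block has 8 mm of play (7 mm above it when the feet touch the tray floor). Origin: middle of the channel, level with the feet; z up; the thick leg is on the -y side.
- gauge_grip (a point): Middle of the gauge's upright grip, 90 mm above the feet over the middle of the channel; the grip is 60 (x) x 20 (y) mm and reaches from 64 to 116 mm above the feet; pinch it across its y faces.
- gauge_thick (a point): Middle of the outer face of the thick leg, 26 mm above the feet. This leg is 18 mm thick, gauge y from -42 to -24 mm; its outer face is the one to bring up to the stop or the block before. Dragging a block takes about 1.5 to 5 N; the force rises when this face meets something.
- gauge_thin (a point): Middle of the inner face of the thin leg, 26 mm above the feet. This leg is 8 mm thick, gauge y from +24 to +32 mm; a block drawn along lies against this inner face, then 18 + 8 = 26 mm clear of what the thick leg touches.
- bottle: Amber bottle, 66 mm across and 150 mm high, standing on the bench: leave alone. Origin: centre of its underside.
- slidebox: Closed grey slide box, 87 x 102 x 34 mm, lying on the bench: leave alone. Origin: centre of its underside.
- tipbox: Pipette-tip box, 85 x 125 x 55 mm, on the bench: leave alone. Origin: centre of its underside.
Not all that is in view belongs to the job. What is shaped like the block1 but yellow is not meant.

How it is judged:
By the outcome, as a careful person would: the job done as asked, in the order asked, and still so for the second after the job is handed in, with the robot touching nothing.
It also fails if it takes over 72 s, if anything falls off the work surface, if the arm or the gripper's body presses on something with over 40 N, if the wrist force passes 120 N, or if a joint passes its speed limit or range.

## Working session

There is one attempt and no reset: what is moved stays moved. The work goes in short steps, Python scripts to look and compute and a tool call to move; the robot and the scene stay as the last step left them, time stands still between calls to the robot, and variables do not carry over. Pictures are saved under pics/ and viewed, at most 10 in all, crops included, and the job is handed in when it is done.

Besides the shell and the picture viewer there is one more tool, called after "Call:" by a JSON object that holds its "op" and its "data". apply_moves: Moves the arm, as the interface text tells. Its arguments: {"type":"object","properties":{"deltas":{"type":"array"},"grip_force":{"type":"number"}},"required":["deltas"]}

```bash
mkdir -p pics; cat > h.py <<'E'
import numpy as np, cv2
from rig import r
def pts(f):
    "world xyz per pixel from depth"
    z=f["z_map"]; v,u=np.mgrid[:z.shape[0],:z.shape[1]]
    c=np.stack([(u-f["cx"])/f["fx"]*z,-(v-f["cy"])/f["fy"]*z,-z],-1)
    return c@np.array(f["rotation"]).T+np.array(f["eye"])
E
python3 - <<'E'
from h import *
s=r.sense();print(s["eef_pos"],s["tcp_rot"],s["opening"])
for n in("top","scene"):
    f=r.grab_frame(n);cv2.imwrite(f"pics/{n}0.png",f["img"]);np.savez(f"{n}0.npz",**{k:v for k,v in f.items()})
    print(n,{k:np.round(v,3).tolist() for k,v in f.items() if k not in("img","z_map")})
E
```

```text
[ 173.14227736 -600.29082441  403.95824916] [-3.14019435e+00 -1.02048610e-05  2.80786654e-01] 0.9950125164071029
top {'fx': 491.661, 'fy': 491.661, 'cx': 271.32, 'cy': 207.06, 'eye': [316.547, 23.697, 1203.65], 'rotation': [0.174, -0.002, -1.562]}
scene {'fx': 422.165, 'fy': 422.165, 'cx': 275.193, 'cy': 217.606, 'eye': [1295.927, 366.861, 914.657], 'rotation': [0.81, 0.009, 1.966]}
```

View pics/top0.png

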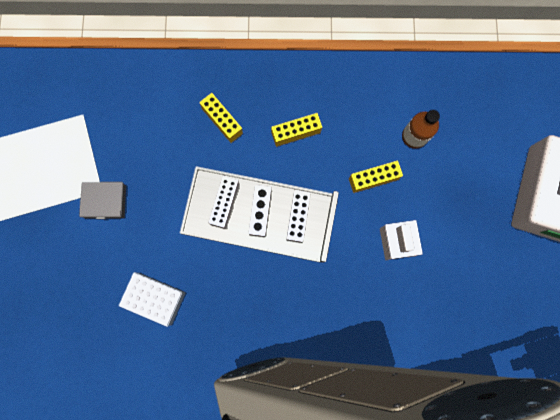

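View pics/scene0.png

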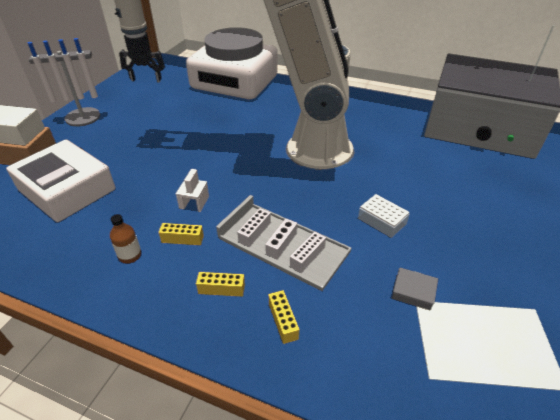

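The top view shows the tray around (260,215), with its stop on the right at column ~332. Block1 is at (298,215), block2 at (260,210) and block3 at (224,203). The gauge is at (402,240), with its grip at about (405,238). The yellow blocks are decoys.

```bash
cat > h.py <<'E'
import numpy as np, cv2
from scipy.spatial.transform import Rotation as R
from rig import r
def pts(f,Rm=None,eye=None):
    "world xyz per pixel from depth"
    z=f["z_map"]; v,u=np.mgrid[:z.shape[0],:z.shape[1]]
    c=np.stack([(u-f["cx"])/f["fx"]*z,-(v-f["cy"])/f["fy"]*z,-z],-1)
    if Rm is None: Rm=R.from_euler("xyz",f["rotation"]).as_matrix(); eye=f["eye"]
    return c@Rm.T+np.array(eye)
def wrist():
    s=r.sense(); f=r.grab_frame("wrist"); T=np.eye(4)
    T[:3,:3]=R.from_euler("xyz",s["tcp_rot"]).as_matrix(); T[:3,3]=s["eef_pos"]
    T=T@np.array(f["T_tool_cam"]); return s,f,pts(f,T[:3,:3],T[:3,3])
def rects(P,lo,hi,roi=None,amin=150,img=None):
    "min-area rects (world xy) of blobs in a height band"
    m=((P[...,2]>lo)&(P[...,2]<hi))
    if roi is not None: m&=(P[...,0]>roi[0])&(P[...,0]<roi[1])&(P[...,1]>roi[2])&(P[...,1]<roi[3])
    n,L,st,_=cv2.connectedComponentsWithStats(m.astype(np.uint8),connectivity=4)
    out=[]
    for i in range(1,n):
        if st[i,4]<amin: continue
        q=P[L==i]; (c,wh,a)=cv2.minAreaRect(q[:,:2].astype(np.float32))
        out.append(c)
        px=np.argwhere(L==i).mean(0)[::-1]
        if wh[0]<wh[1]: wh=wh[::-1]; a+=90   # a: direction of the long side
        print("px",px.round(),"c",np.round(c,1),"size",np.round(wh,1),"longdir",round((a+90)%180-90,2),"z",np.median(q[:,2]).round(1))
    return out
E
python3 - <<'E'
from h import *
f=dict(np.load("top0.npz"));P=pts(f)
print("bench z",P[300,220],P[100,350]); roi=(100,700,-450,500)
print("blocks/stop");rects(P,44,58,roi,60)
print("grip");rects(P,105,130,roi,20)
print("bridge");rects(P,58,72,roi,60)
print("tray");rects(P,3,30,(150,450,-200,300),100)
E
```

```text
bench z [ 3.00249900e+02  1.44591549e+02 -1.21935964e-01] [ 811.87674491 -177.84675374   -1.19478262]
blocks/stop
px [382. 173.] c [ 604.  -245.2] size [45.3 27.3] longdir -1.65 z 45.9
px [372. 175.] c [ 600.9 -223.1] size [39.2 28. ] longdir 27.38 z 45.4
px [395. 174.] c [ 605.9 -276.4] size [29.  19.7] longdir -65.95 z 45.5
px [362. 180.] c [ 586.2 -191.8] size [39.5 36.8] longdir 30.45 z 46.1
px [223. 202.] c [532.7 138.7] size [120.1  41. ] longdir -15.09 z 50.3
px [260. 210.] c [512.4  50.9] size [120.5  40. ] longdir -6.59 z 50.5
px [298. 216.] c [499.8 -41.2] size [120.6  40. ] longdir -8.5 z 50.6
px [329. 227.] c [ 475.3 -115.1] size [168.7  12.7] longdir -10.94 z 49.1
px [150. 299.] c [301.3 300.5] size [122.9  84.3] longdir 67.92 z 50.8
grip
px [428. 129.] c [ 694.1 -338.5] size [36.8 11.4] longdir -87.13 z 110.7
px [407. 238.] c [ 442.8 -280. ] size [59.8 20.8] longdir 7.43 z 115.0
bridge
px [403. 240.] c [ 443.9 -285.1] size [80.1 75.6] longdir 8.2 z 63.3
tray
px [280. 246.] c [423.   42.9] size [293.4  57.8] longdir 89.07 z 6.7
```

The tray's yaw is -10.9°, and block1, block2 and block3 sit at tray y = 71, 164 and 254. The sizes check out: 120x40 blocks with tops at z≈50, and an 80x75 bridge. The gauge's yaw is ≈7.8° with its thick leg already on the stop side (-y). Next I'll move over the grip.

Call:
{"op": "apply_moves", "data": {"deltas": [{"claw": -1, "delta_pos": [4.35, -2.91, 0], "yaw": 0}, {"claw": -1, "delta_pos": [4.35, -2.91, 0], "yaw": 0}, {"claw": -1, "delta_pos": [4.35, -2.91, 0], "yaw": 0}, {"claw": -1, "delta_pos": [4.35, -2.91, 0], "yaw": 0}, {"claw": -1, "delta_pos": [4.35, -2.91, 0], "yaw": 0}, {"claw": -1, "delta_pos": [4.35, -2.91, 0], "yaw": 0}, {"claw": -1, "delta_pos": [4.35, -2.91, 0], "yaw": 0}, {"claw": -1, "delta_pos": [4.35, -2.91, 0], "yaw": 0.145}]}}

```text
clock: 1.1
eef_pos: [443.9, -278.9, 404.5]
tcp_rot: [-3.142, 0.0, 0.133]
contact_force: [0.6, 0.5, -0.5]
opening: 1.002
grasp_force: 0.0
```

Call:
{"op": "apply_moves", "data": {"deltas": [{"claw": -1, "delta_pos": [0, 0, 4], "yaw": 0}, {"claw": -1, "delta_pos": [0, 0, 0], "yaw": 0}, {"claw": -1, "delta_pos": [0, 0, 0], "yaw": 0}]}}

```text
clock: 1.48
eef_pos: [443.0, -280.9, 365.3]
tcp_rot: [3.142, 0.0, 0.135]
contact_force: [-0.6, -0.0, 0.3]
opening: 1.0
grasp_force: 0.0
```

```bash
python3 - <<'E'
from h import *
s,f,P=wrist();print(s["eef_pos"],s["tcp_rot"],s["contact_force"]);cv2.imwrite("pics/w1.png",f["img"])
roi=(250,700,-450,150)
print("grip");rects(P,106,125,roi,60);print("bridge");rects(P,56,72,roi,60);print("b");rects(P,44,56,roi,100)
E
```

```text
[ 442.99609756 -280.86894629  365.34067505] [3.14158711e+00 1.08561373e-04 1.35456109e-01] [-0.58368629 -0.0328547   0.32477135]
grip
px [281. 216.] c [ 443.1 -280. ] size [59.5 19.9] longdir 8.45 z 116.5
bridge
px [289. 194.] c [ 443.8 -285.1] size [79.8 74.3] longdir 8.71 z 64.7
b
px [240.  15.] c [ 587.9 -233.5] size [122.3  30.8] longdir -82.03 z 45.9
px [24. 94.] c [499.  -43.2] size [119.9  39.6] longdir -8.33 z 51.7
px [111. 128.] c [ 475.3 -115.7] size [169.9  13.3] longdir -10.97 z 50.4
```

View pics/w1.png

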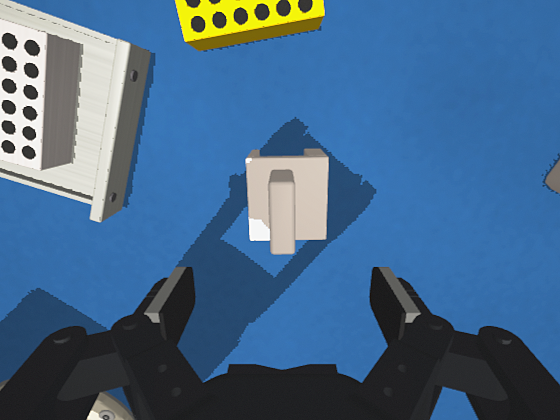

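The wrist view shows the grip centred between the fingers at about (281,216), and its pose agrees with the top view (443,-280, 8.5°). I'll descend and grip.

Call:
{"op": "apply_moves", "data": {"deltas": [{"claw": -1, "delta_pos": [0, -0.08, 4], "yaw": -0.012}, {"claw": -1, "delta_pos": [0, 0, 4], "yaw": 0}, {"claw": -1, "delta_pos": [0, 0, 2.5], "yaw": 0}, {"claw": -1, "delta_pos": [0, 0, 1.4], "yaw": 0}, {"claw": 1, "delta_pos": [0, 0, 0], "yaw": 0}, {"claw": 1, "delta_pos": [0, 0, 0], "yaw": 0}, {"claw": 1, "delta_pos": [0, 0, 0], "yaw": 0}, {"claw": 1, "delta_pos": [0, 0, 0], "yaw": 0}], "grip_force": 80}}

```text
clock: 2.52
eef_pos: [443.3, -279.8, 246.6]
tcp_rot: [3.14, -0.001, 0.148]
contact_force: [-1.0, -0.1, 4.3]
opening: 0.222
grasp_force: 77.8
```

Call:
{"op": "apply_moves", "data": {"deltas": [{"claw": 1, "delta_pos": [0, 0, 0], "yaw": 0}, {"claw": 1, "delta_pos": [0, 0, 0], "yaw": 0}]}}

```text
clock: 2.78
eef_pos: [443.3, -279.9, 246.6]
tcp_rot: [3.141, -0.001, 0.148]
contact_force: [-0.8, -0.0, 7.5]
opening: 0.225
grasp_force: 78.0
```

Call:
{"op": "apply_moves", "data": {"deltas": [{"claw": 1, "delta_pos": [0, 0, -3], "yaw": 0}, {"claw": 1, "delta_pos": [0, 0, -5], "yaw": 0}, {"claw": 1, "delta_pos": [1.81, -4.54, 0], "yaw": 0}, {"claw": 1, "delta_pos": [1.81, -4.54, 0], "yaw": 0}, {"claw": 1, "delta_pos": [1.81, -4.54, 0], "yaw": 0}, {"claw": 1, "delta_pos": [1.81, -4.54, 0], "yaw": 0}, {"claw": 1, "delta_pos": [1.81, -4.54, 0], "yaw": 0.147}, {"claw": 1, "delta_pos": [0, 0, 0], "yaw": 0.148}]}}

```text
clock: 3.78
eef_pos: [499.3, -38.9, 325.6]
tcp_rot: [-3.141, 0.0, -0.148]
contact_force: [-0.4, -0.4, -1.5]
opening: 0.223
grasp_force: 79.5
```

Call:
{"op": "apply_moves", "data": {"deltas": [{"claw": 1, "delta_pos": [0, 0, 0], "yaw": 0}, {"claw": 1, "delta_pos": [0, 0, 0], "yaw": 0}]}}

```text
clock: 4.03
eef_pos: [498.8, -42.1, 325.6]
tcp_rot: [3.142, 0.0, -0.145]
contact_force: [0.1, 0.8, -2.5]
opening: 0.225
grasp_force: 79.5
```

```bash
python3 - <<'E'
from h import *
s,f,P=wrist();print(s["eef_pos"],s["tcp_rot"],s["contact_force"]);cv2.imwrite("pics/w2.png",f["img"])
roi=(350,700,-250,300)
print("b");rects(P,44,58,roi,100);print("bridge");rects(P,135,150,roi,60)
f=r.grab_frame("scene");cv2.imwrite("pics/s2.png",f["img"])
f=r.grab_frame("top");P=pts(f);print("top");rects(P,44,56,roi,100);rects(P,135,150,roi,60)
E
```

```text
[498.81395997 -42.08920275 325.59485721] [ 3.14153225e+00  3.52098086e-04 -1.44519773e-01] [ 0.11673379  0.8151603  -2.4845179 ]
b
px [492.  49.] c [ 596.4 -213.6] size [84.9 40. ] longdir -72.79 z 46.0
px [371. 206.] c [ 475.9 -114.8] size [169.4  12.6] longdir -11.0 z 50.5
px [ 63. 194.] c [532.4 139. ] size [120.4  42.2] longdir -15.37 z 51.7
px [170. 202.] c [512.3  51.3] size [120.1  40.5] longdir -6.61 z 51.8
px [281. 161.] c [538.4 -46.5] size [41.5 40.1] longdir -8.63 z 51.9
bridge
px [297. 227.] c [503.2 -47.4] size [74.3 69. ] longdir 81.67 z 143.8
top
px [376. 175.] c [ 599.8 -229.9] size [50.9 38.9] longdir -74.03 z 45.8
px [223. 202.] c [532.5 138.4] size [120.   40.8] longdir -15.31 z 50.3
px [260. 210.] c [512.6  50.9] size [120.9  40.1] longdir -6.65 z 50.4
px [301. 218.] c [483.7 -44.2] size [74.1 37.2] longdir 88.03 z 142.6
```

View pics/w2.png

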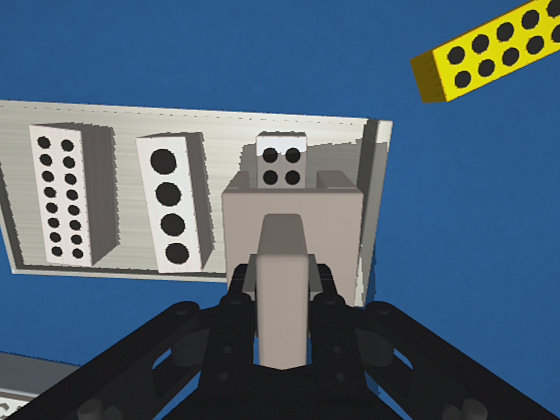

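The wrist view shows the gauge over block1: its channel is at about (292,185), straddling the block's visible wells at (280,165). Block1 works out at (499.6,-40.7), so I'll shift 1.3 mm in +y and lower.

Call:
{"op": "apply_moves", "data": {"deltas": [{"claw": 1, "delta_pos": [0, -0.13, 0.5], "yaw": 0}, {"claw": 1, "delta_pos": [0, 0, 1], "yaw": 0}, {"claw": 1, "delta_pos": [0, 0, 1.5], "yaw": 0}, {"claw": 1, "delta_pos": [0, 0, 1.5], "yaw": 0}, {"claw": 1, "delta_pos": [0, 0, 1.5], "yaw": 0}, {"claw": 1, "delta_pos": [0, 0, 1], "yaw": 0}, {"claw": 1, "delta_pos": [0, 0, 0], "yaw": 0}, {"claw": 1, "delta_pos": [0, 0, 0], "yaw": 0}]}}

```text
clock: 5.18
eef_pos: [499.5, -40.5, 255.9]
tcp_rot: [-3.142, -0.0, -0.147]
contact_force: [0.1, 0.3, -3.0]
opening: 0.224
grasp_force: 79.5
```

Call:
{"op": "apply_moves", "data": {"deltas": [{"claw": 1, "delta_pos": [0, 0, 0], "yaw": 0.044}, {"claw": 1, "delta_pos": [0, 0.3, 0], "yaw": 0}, {"claw": 1, "delta_pos": [0, 0.4, 0], "yaw": 0}, {"claw": 1, "delta_pos": [0, 0.4, 0], "yaw": 0}, {"claw": 1, "delta_pos": [0, 0.4, 0], "yaw": 0}, {"claw": 1, "delta_pos": [0, 0.4, 0], "yaw": 0}, {"claw": 1, "delta_pos": [0, 0.3, 0], "yaw": 0}, {"claw": 1, "delta_pos": [0, 0.2, 0], "yaw": 0}]}}

```text
clock: 6.18
eef_pos: [494.6, -64.2, 255.7]
tcp_rot: [-3.142, 0.0, -0.191]
contact_force: [-0.1, 4.1, -0.0]
opening: 0.223
grasp_force: 79.8
```

Call:
{"op": "apply_moves", "data": {"deltas": [{"claw": 1, "delta_pos": [0, 0.1, 0], "yaw": 0}, {"claw": 1, "delta_pos": [0, 0.1, 0], "yaw": 0}]}}

```text
clock: 6.42
eef_pos: [494.3, -66.0, 255.6]
tcp_rot: [-3.142, 0.0, -0.191]
contact_force: [0.8, 4.1, -0.3]
opening: 0.224
grasp_force: 79.8
```

Call:
{"op": "apply_moves", "data": {"deltas": [{"claw": 1, "delta_pos": [0, 0.1, 0], "yaw": 0}, {"claw": 1, "delta_pos": [0, 0.1, 0], "yaw": 0}]}}

```text
clock: 6.68
eef_pos: [493.9, -68.0, 255.6]
tcp_rot: [3.142, 0.0, -0.191]
contact_force: [0.5, 4.5, 0.2]
opening: 0.226
grasp_force: 79.8
```

Call:
{"op": "apply_moves", "data": {"deltas": [{"claw": 1, "delta_pos": [0, 0.1, 0], "yaw": 0}]}}

```text
clock: 6.8
eef_pos: [493.7, -69.0, 255.6]
tcp_rot: [3.142, 0.0, -0.191]
contact_force: [0.5, 5.1, -1.2]
opening: 0.219
grasp_force: 79.8
```

Call:
{"op": "apply_moves", "data": {"deltas": [{"claw": 1, "delta_pos": [0, 0.05, 0], "yaw": 0}]}}

```text
clock: 6.92
eef_pos: [493.6, -69.5, 255.7]
tcp_rot: [3.142, 0.0, -0.191]
contact_force: [0.8, 4.4, -0.2]
opening: 0.22
grasp_force: 79.8
```

Call:
{"op": "apply_moves", "data": {"deltas": [{"claw": 1, "delta_pos": [0, 0.05, 0], "yaw": 0}]}}

```text
clock: 7.05
eef_pos: [493.5, -70.0, 255.7]
tcp_rot: [3.142, 0.0, -0.191]
contact_force: [0.4, 4.9, -0.1]
opening: 0.223
grasp_force: 79.8
```

Call:
{"op": "apply_moves", "data": {"deltas": [{"claw": 1, "delta_pos": [0, 0.05, 0], "yaw": 0}]}}

```text
clock: 7.18
eef_pos: [493.5, -70.2, 255.6]
tcp_rot: [-3.141, 0.0, -0.192]
contact_force: [1.3, 7.7, -1.0]
opening: 0.226
grasp_force: 79.7
```

Call:
{"op": "apply_moves", "data": {"deltas": [{"claw": 1, "delta_pos": [0, 0.05, 0], "yaw": 0}]}}

```text
clock: 7.3
eef_pos: [493.5, -70.4, 255.7]
tcp_rot: [-3.14, -0.0, -0.192]
contact_force: [2.7, 10.9, -0.3]
opening: 0.225
grasp_force: 79.8
```

Call:
{"op": "apply_moves", "data": {"deltas": [{"claw": 1, "delta_pos": [0, 0.05, 0], "yaw": 0}]}}

```text
clock: 7.42
eef_pos: [493.5, -70.6, 255.8]
tcp_rot: [-3.14, -0.0, -0.192]
contact_force: [2.5, 14.7, 1.1]
opening: 0.22
grasp_force: 79.9
```

The thick leg met the stop at (493.5,-70.2). I'll back off 4 mm, lift and move over block2.

Call:
{"op": "apply_moves", "data": {"deltas": [{"claw": 1, "delta_pos": [0, -0.25, 0], "yaw": 0}, {"claw": 1, "delta_pos": [0, -0.25, 0], "yaw": 0}, {"claw": 1, "delta_pos": [0, 0, 0], "yaw": 0}, {"claw": 1, "delta_pos": [0, 0, -1], "yaw": 0}, {"claw": 1, "delta_pos": [0, 0, -2], "yaw": 0}, {"claw": 1, "delta_pos": [0, 0, -2], "yaw": 0}, {"claw": 1, "delta_pos": [0, 0, -1.6], "yaw": 0}, {"claw": 1, "delta_pos": [-0.1, -2.9, 0], "yaw": 0}]}}

```text
clock: 8.43
eef_pos: [499.2, -38.6, 323.6]
tcp_rot: [3.141, -0.003, -0.193]
contact_force: [0.0, 0.4, -2.4]
opening: 0.227
grasp_force: 79.8
```

Call:
{"op": "apply_moves", "data": {"deltas": [{"claw": 1, "delta_pos": [-0.1, -4, 0], "yaw": 0}, {"claw": 1, "delta_pos": [-0.2, -4, 0], "yaw": 0}, {"claw": 1, "delta_pos": [-0.1, -1, 0], "yaw": -0.076}, {"claw": 1, "delta_pos": [0, 0, 0], "yaw": 0}, {"claw": 1, "delta_pos": [0, 0, 0], "yaw": 0}, {"claw": 1, "delta_pos": [0, 0, 0], "yaw": 0}]}}

```text
clock: 9.18
eef_pos: [511.8, 50.6, 321.8]
tcp_rot: [3.141, 0.0, -0.117]
contact_force: [-0.1, -0.3, -2.5]
opening: 0.223
grasp_force: 79.7
```

```bash
python3 - <<'E'
from h import *
s,f,P=wrist();print(s["eef_pos"],s["tcp_rot"],s["contact_force"])
roi=(350,700,-150,300)
rects(P,44,58,roi,100)
f=r.grab_frame("top");P=pts(f);print("top");rects(P,44,56,roi,100)
E
```

```text
[511.82046511  50.60303671 321.76213567] [ 3.14145876e+00  6.27123430e-05 -1.16967885e-01] [-0.09745173 -0.29135555 -2.53273267]
px [173. 192.] c [532.5 139.1] size [120.3  40.4] longdir -15.19 z 51.7
px [481. 216.] c [ 475.9 -114.5] size [169.5  13.6] longdir -11.05 z 50.4
px [281. 161.] c [551.9  46.8] size [40.4 40.1] longdir -6.89 z 51.8
px [422. 209.] c [493.5 -65. ] size [120.2  41.3] longdir -10.97 z 51.8
top
px [329. 227.] c [ 475.1 -115.1] size [168.7  12.4] longdir -11.01 z 49.2
px [313. 211.] c [497.1 -83.4] size [120.5  37.7] longdir 8.19 z 50.4
```

Call:
{"op": "apply_moves", "data": {"deltas": [{"claw": 1, "delta_pos": [0, -0.08, 0.6], "yaw": 0}, {"claw": 1, "delta_pos": [0, 0, 1], "yaw": 0}, {"claw": 1, "delta_pos": [0, 0, 1.5], "yaw": 0}, {"claw": 1, "delta_pos": [0, 0, 1.5], "yaw": 0}, {"claw": 1, "delta_pos": [0, 0, 1.2], "yaw": 0}, {"claw": 1, "delta_pos": [0, 0, 0.8], "yaw": 0}, {"claw": 1, "delta_pos": [0, 0, 0], "yaw": 0}, {"claw": 1, "delta_pos": [0, 0, 0], "yaw": 0}]}}

```text
clock: 10.28
eef_pos: [512.2, 52.1, 256.0]
tcp_rot: [-3.141, -0.001, -0.115]
contact_force: [0.2, 0.6, -2.4]
opening: 0.224
grasp_force: 79.7
```

Call:
{"op": "apply_moves", "data": {"deltas": [{"claw": 1, "delta_pos": [0, 0, 0], "yaw": 0.04}, {"claw": 1, "delta_pos": [0, 0, 0], "yaw": 0.035}, {"claw": 1, "delta_pos": [0, 0.3, 0], "yaw": 0}, {"claw": 1, "delta_pos": [0, 0.4, 0], "yaw": 0}, {"claw": 1, "delta_pos": [0, 0.4, 0], "yaw": 0}, {"claw": 1, "delta_pos": [0, 0.4, 0], "yaw": 0}, {"claw": 1, "delta_pos": [0, 0.4, 0], "yaw": 0}, {"claw": 1, "delta_pos": [0, 0.4, 0], "yaw": 0}]}}

```text
clock: 11.28
eef_pos: [507.6, 29.3, 255.8]
tcp_rot: [-3.141, -0.0, -0.19]
contact_force: [1.1, 5.5, -0.4]
opening: 0.23
grasp_force: 80.1
```

Call:
{"op": "apply_moves", "data": {"deltas": [{"claw": 1, "delta_pos": [0, 0.4, 0], "yaw": 0}, {"claw": 1, "delta_pos": [0, 0.4, 0], "yaw": 0}, {"claw": 1, "delta_pos": [0, 0.4, 0], "yaw": 0}, {"claw": 1, "delta_pos": [0, 0.4, 0], "yaw": 0}, {"claw": 1, "delta_pos": [0, 0.4, 0], "yaw": 0}, {"claw": 1, "delta_pos": [0, 0.4, 0], "yaw": 0.002}, {"claw": 1, "delta_pos": [0, 0.3, 0], "yaw": 0}, {"claw": 1, "delta_pos": [0, 0.1, 0], "yaw": 0}]}}

```text
clock: 12.28
eef_pos: [502.3, 1.8, 255.6]
tcp_rot: [3.142, 0.0, -0.192]
contact_force: [0.4, 4.6, -0.2]
opening: 0.222
grasp_force: 80.0
```

Call:
{"op": "apply_moves", "data": {"deltas": [{"claw": 1, "delta_pos": [0, 0.1, 0], "yaw": 0}, {"claw": 1, "delta_pos": [0, 0.1, 0], "yaw": 0}]}}

```text
clock: 12.52
eef_pos: [501.9, 0.0, 255.7]
tcp_rot: [3.142, 0.0, -0.192]
contact_force: [1.4, 3.9, -0.3]
opening: 0.223
grasp_force: 80.0
```

Call:
{"op": "apply_moves", "data": {"deltas": [{"claw": 1, "delta_pos": [0, 0.1, 0], "yaw": 0}, {"claw": 1, "delta_pos": [0, 0.1, 0], "yaw": 0}, {"claw": 1, "delta_pos": [0, 0.1, 0], "yaw": 0}]}}

```text
clock: 12.9
eef_pos: [501.3, -3.0, 255.6]
tcp_rot: [3.142, 0.0, -0.192]
contact_force: [1.2, 4.1, -1.8]
opening: 0.226
grasp_force: 80.0
```

Call:
{"op": "apply_moves", "data": {"deltas": [{"claw": 1, "delta_pos": [0, 0.05, 0], "yaw": 0}]}}

```text
clock: 13.02
eef_pos: [501.2, -3.5, 255.6]
tcp_rot: [3.142, 0.0, -0.192]
contact_force: [0.9, 3.3, -1.0]
opening: 0.224
grasp_force: 80.0
```

Call:
{"op": "apply_moves", "data": {"deltas": [{"claw": 1, "delta_pos": [0, 0.05, 0], "yaw": 0}]}}

```text
clock: 13.15
eef_pos: [501.1, -3.9, 255.7]
tcp_rot: [3.142, 0.0, -0.192]
contact_force: [0.4, 4.8, -1.7]
opening: 0.224
grasp_force: 80.0
```

Call:
{"op": "apply_moves", "data": {"deltas": [{"claw": 1, "delta_pos": [0, 0.05, 0], "yaw": 0}]}}

```text
clock: 13.28
eef_pos: [501.1, -4.4, 255.7]
tcp_rot: [-3.141, 0.0, -0.192]
contact_force: [0.8, 5.9, -1.7]
opening: 0.228
grasp_force: 79.9
```

Call:
{"op": "apply_moves", "data": {"deltas": [{"claw": 1, "delta_pos": [0, 0.03, 0], "yaw": 0}]}}

```text
clock: 13.4
eef_pos: [501.1, -4.5, 255.7]
tcp_rot: [-3.141, 0.0, -0.192]
contact_force: [1.6, 7.0, -1.6]
opening: 0.227
grasp_force: 79.9
```

The force rose at p≈91.2, where 91.25 was predicted, so the thick leg just meets block1. I'll back off, lift and go to block3.

Call:
{"op": "apply_moves", "data": {"deltas": [{"claw": 1, "delta_pos": [0, -0.2, 0], "yaw": 0}, {"claw": 1, "delta_pos": [0, -0.23, 0], "yaw": 0}, {"claw": 1, "delta_pos": [0, 0, 0], "yaw": 0}, {"claw": 1, "delta_pos": [0, 0, -1], "yaw": 0}, {"claw": 1, "delta_pos": [0, 0, -2], "yaw": 0}, {"claw": 1, "delta_pos": [0, 0, -2], "yaw": 0}, {"claw": 1, "delta_pos": [0, 0, -1.6], "yaw": 0}, {"claw": 1, "delta_pos": [0.1, -3.3, 0], "yaw": 0}]}}

```text
clock: 14.4
eef_pos: [509.5, 30.9, 323.6]
tcp_rot: [-3.141, -0.003, -0.194]
contact_force: [1.2, 0.1, -2.5]
opening: 0.222
grasp_force: 79.8
```

Call:
{"op": "apply_moves", "data": {"deltas": [{"claw": 1, "delta_pos": [0.1, -5, 0], "yaw": 0}, {"claw": 1, "delta_pos": [0.1, -5, 0], "yaw": 0}, {"claw": 1, "delta_pos": [0, -1, 0], "yaw": 0.073}, {"claw": 1, "delta_pos": [0, 0, 0], "yaw": 0}, {"claw": 1, "delta_pos": [0, 0, 0], "yaw": 0}, {"claw": 1, "delta_pos": [0, 0, 0], "yaw": 0}]}}

```text
clock: 15.15
eef_pos: [532.0, 138.5, 321.8]
tcp_rot: [3.141, 0.0, -0.265]
contact_force: [0.1, -0.1, -2.6]
opening: 0.222
grasp_force: 79.8
```

```bash
python3 - <<'E'
from h import *
s,f,P=wrist();print(s["eef_pos"],s["tcp_rot"],s["contact_force"])
roi=(350,700,-150,300)
rects(P,44,58,roi,100)
E
```

```text
[531.98209897 138.50587095 321.76101702] [ 3.14138878e+00  1.57892485e-04 -2.65408284e-01] [ 0.14499467 -0.12976801 -2.59101595]
px [531. 189.] c [493.6 -65.1] size [119.9  42.1] longdir -10.96 z 51.8
px [452. 197.] c [500.5   0.9] size [120.3  41.2] longdir -10.81 z 51.8
px [281. 161.] c [571.1 128.8] size [40.6 40. ] longdir -14.9 z 51.8
```

Call:
{"op": "apply_moves", "data": {"deltas": [{"claw": 1, "delta_pos": [0, -0.08, 0.6], "yaw": 0}, {"claw": 1, "delta_pos": [0, 0, 1], "yaw": 0}, {"claw": 1, "delta_pos": [0, 0, 1.5], "yaw": 0}, {"claw": 1, "delta_pos": [0, 0, 1.5], "yaw": 0}, {"claw": 1, "delta_pos": [0, 0, 1.2], "yaw": 0}, {"claw": 1, "delta_pos": [0, 0, 0.8], "yaw": 0}, {"claw": 1, "delta_pos": [0, 0, 0], "yaw": 0}, {"claw": 1, "delta_pos": [0, 0, 0], "yaw": 0}]}}

```text
clock: 16.2
eef_pos: [532.6, 140.2, 256.0]
tcp_rot: [-3.141, -0.001, -0.265]
contact_force: [0.9, -0.2, -3.0]
opening: 0.224
grasp_force: 79.8
```

Call:
{"op": "apply_moves", "data": {"deltas": [{"claw": 1, "delta_pos": [0, 0, 0], "yaw": -0.04}, {"claw": 1, "delta_pos": [0, 0, 0], "yaw": -0.034}, {"claw": 1, "delta_pos": [0, 0.3, 0], "yaw": 0}, {"claw": 1, "delta_pos": [0, 0.4, 0], "yaw": 0}, {"claw": 1, "delta_pos": [0, 0.4, 0], "yaw": 0}, {"claw": 1, "delta_pos": [0, 0.4, 0], "yaw": 0}, {"claw": 1, "delta_pos": [0, 0.4, 0], "yaw": 0}, {"claw": 1, "delta_pos": [0, 0.4, 0], "yaw": 0}]}}

```text
clock: 17.2
eef_pos: [528.1, 117.4, 255.8]
tcp_rot: [-3.141, -0.001, -0.191]
contact_force: [0.6, 4.2, -0.4]
opening: 0.219
grasp_force: 80.1
```

Call:
{"op": "apply_moves", "data": {"deltas": [{"claw": 1, "delta_pos": [0, 0.4, 0], "yaw": 0}, {"claw": 1, "delta_pos": [0, 0.4, 0], "yaw": 0}, {"claw": 1, "delta_pos": [0, 0.4, 0], "yaw": 0}, {"claw": 1, "delta_pos": [0, 0.4, 0], "yaw": 0}, {"claw": 1, "delta_pos": [0, 0.4, 0], "yaw": 0}, {"claw": 1, "delta_pos": [0, 0.4, 0], "yaw": 0}, {"claw": 1, "delta_pos": [0, 0.4, 0], "yaw": 0}, {"claw": 1, "delta_pos": [0, 0.4, 0], "yaw": 0}]}}

```text
clock: 18.2
eef_pos: [522.0, 86.0, 255.8]
tcp_rot: [-3.141, -0.0, -0.191]
contact_force: [1.0, 5.1, 0.4]
opening: 0.22
grasp_force: 80.2
```

Call:
{"op": "apply_moves", "data": {"deltas": [{"claw": 1, "delta_pos": [0, 0.4, 0], "yaw": 0.001}, {"claw": 1, "delta_pos": [0, 0.4, 0], "yaw": 0}, {"claw": 1, "delta_pos": [0, 0.4, 0], "yaw": 0}, {"claw": 1, "delta_pos": [0, 0.4, 0], "yaw": 0}, {"claw": 1, "delta_pos": [0, 0.3, 0], "yaw": 0}, {"claw": 1, "delta_pos": [0, 0.2, 0], "yaw": 0}, {"claw": 1, "delta_pos": [0, 0.1, 0], "yaw": 0}, {"claw": 1, "delta_pos": [0, 0.1, 0], "yaw": 0}]}}

```text
clock: 19.2
eef_pos: [517.5, 63.5, 255.8]
tcp_rot: [-3.141, -0.0, -0.192]
contact_force: [1.4, 5.8, 0.4]
opening: 0.225
grasp_force: 80.2
```

Call:
{"op": "apply_moves", "data": {"deltas": [{"claw": 1, "delta_pos": [0, 0.1, 0], "yaw": 0}]}}

```text
clock: 19.32
eef_pos: [517.4, 62.5, 255.9]
tcp_rot: [-3.141, -0.0, -0.192]
contact_force: [0.6, 5.3, 0.8]
opening: 0.228
grasp_force: 80.2
```

Call:
{"op": "apply_moves", "data": {"deltas": [{"claw": 1, "delta_pos": [0, 0.1, 0], "yaw": 0}, {"claw": 1, "delta_pos": [0, 0.1, 0], "yaw": 0}]}}

```text
clock: 19.58
eef_pos: [517.0, 60.6, 255.8]
tcp_rot: [-3.141, -0.0, -0.192]
contact_force: [0.1, 5.2, 0.2]
opening: 0.222
grasp_force: 80.2
```

Call:
{"op": "apply_moves", "data": {"deltas": [{"claw": 1, "delta_pos": [0, 0.04, 0], "yaw": 0}]}}

```text
clock: 19.7
eef_pos: [516.9, 60.2, 255.8]
tcp_rot: [-3.141, -0.0, -0.192]
contact_force: [0.5, 5.7, 0.4]
opening: 0.224
grasp_force: 80.2
```

Call:
{"op": "apply_moves", "data": {"deltas": [{"claw": 1, "delta_pos": [0, 0.04, 0], "yaw": 0}]}}

```text
clock: 19.82
eef_pos: [516.8, 59.8, 255.8]
tcp_rot: [-3.141, -0.0, -0.192]
contact_force: [1.0, 4.9, 0.9]
opening: 0.226
grasp_force: 80.2
```

Call:
{"op": "apply_moves", "data": {"deltas": [{"claw": 1, "delta_pos": [0, 0.04, 0], "yaw": 0}]}}

```text
clock: 19.95
eef_pos: [516.8, 59.6, 255.9]
tcp_rot: [-3.141, -0.0, -0.193]
contact_force: [1.8, 8.6, 0.7]
opening: 0.22
grasp_force: 80.3
```

Call:
{"op": "apply_moves", "data": {"deltas": [{"claw": 1, "delta_pos": [0, 0.03, 0], "yaw": 0}]}}

```text
clock: 20.08
eef_pos: [516.7, 59.4, 255.8]
tcp_rot: [-3.141, -0.0, -0.193]
contact_force: [1.0, 8.9, -0.7]
opening: 0.221
grasp_force: 80.3
```

Block3 met block2 at the predicted place. I'll back off, lift and carry the gauge to the open bench on the robot side of the tray.

Call:
{"op": "apply_moves", "data": {"deltas": [{"claw": 1, "delta_pos": [0, -0.2, 0], "yaw": 0}, {"claw": 1, "delta_pos": [0, -0.23, 0], "yaw": 0}, {"claw": 1, "delta_pos": [0, 0, 0], "yaw": 0}, {"claw": 1, "delta_pos": [0, 0, -1], "yaw": 0}, {"claw": 1, "delta_pos": [0, 0, -2], "yaw": 0}, {"claw": 1, "delta_pos": [0, 0, -2], "yaw": 0}, {"claw": 1, "delta_pos": [0, 0, -1.6], "yaw": 0}, {"claw": 1, "delta_pos": [0, 0, 0], "yaw": 0}]}}

```text
clock: 21.08
eef_pos: [517.9, 63.3, 323.1]
tcp_rot: [-3.141, -0.003, -0.192]
contact_force: [0.9, 0.2, -3.3]
opening: 0.223
grasp_force: 80.0
```

Call:
{"op": "apply_moves", "data": {"deltas": [{"claw": 1, "delta_pos": [-3, 0.1, 0], "yaw": 0}, {"claw": 1, "delta_pos": [-4, 0.2, 0], "yaw": 0}, {"claw": 1, "delta_pos": [-4, 0.2, 0], "yaw": 0}, {"claw": 1, "delta_pos": [-3.5, 0.2, 0], "yaw": 0}, {"claw": 1, "delta_pos": [-2, 0, 0], "yaw": 0}, {"claw": 1, "delta_pos": [0, 0, 0], "yaw": 0}, {"claw": 1, "delta_pos": [0, 0, 0], "yaw": 0}]}}

```text
clock: 21.95
eef_pos: [355.4, 88.2, 322.0]
tcp_rot: [-3.141, -0.002, -0.192]
contact_force: [1.0, -0.1, -2.9]
opening: 0.22
grasp_force: 79.8
```

```bash
python3 - <<'E'
from h import *
s,f,P=wrist();print(s["eef_pos"],s["tcp_rot"],s["contact_force"]);cv2.imwrite("pics/w3.png",f["img"])
rects(P,44,58,(350,700,-150,300),100)
E
```

```text
[355.38521211  88.17944878 321.99861771] [-3.14097535e+00 -1.60579308e-03 -1.91927415e-01] [ 1.01735139 -0.1142252  -2.88918126]
px [272.  36.] c [482.9  70.9] size [45.9 40.1] longdir -11.05 z 51.9
px [365.  41.] c [467.8   6.7] size [54.  40.4] longdir -11.44 z 51.9
px [458.  37.] c [458.2 -58.2] size [48.4 40.9] longdir -11.07 z 51.8
px [525.  59.] c [ 432.1 -106. ] size [80.7 14. ] longdir -10.7 z 50.4
```

View pics/w3.png

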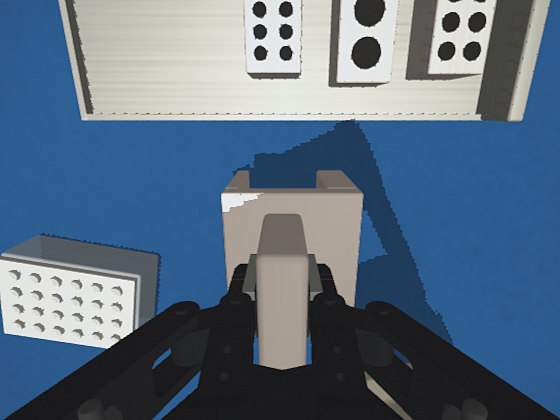

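The wrist view shows the three blocks square and evenly spaced at the top, and free bench under the gauge. The tip box at (70,300) is well clear. I'll lower and release.

Call:
{"op": "apply_moves", "data": {"deltas": [{"claw": 1, "delta_pos": [0, 0, 2], "yaw": 0}, {"claw": 1, "delta_pos": [0, 0, 2], "yaw": 0}, {"claw": 1, "delta_pos": [0, 0, 2], "yaw": 0}, {"claw": 1, "delta_pos": [0, 0, 1], "yaw": 0}, {"claw": 1, "delta_pos": [0, 0, 0.3], "yaw": 0}, {"claw": 1, "delta_pos": [0, 0, 0.1], "yaw": 0}, {"claw": 1, "delta_pos": [0, 0, 0.05], "yaw": 0}]}}

```text
clock: 22.88
eef_pos: [354.5, 88.1, 247.6]
tcp_rot: [-3.141, -0.001, -0.192]
contact_force: [0.1, 0.1, -3.0]
opening: 0.228
grasp_force: 80.0
```

Call:
{"op": "apply_moves", "data": {"deltas": [{"claw": 1, "delta_pos": [0, 0, 0.06], "yaw": 0}, {"claw": 1, "delta_pos": [0, 0, 0.04], "yaw": 0}, {"claw": 1, "delta_pos": [0, 0, 0.04], "yaw": 0}]}}

```text
clock: 23.25
eef_pos: [354.3, 88.0, 246.5]
tcp_rot: [-3.142, -0.0, -0.192]
contact_force: [-4.9, -3.3, 20.5]
opening: 0.226
grasp_force: 83.1
```

Contact, pressing slightly. I'll ease up 0.8 mm and release.

Call:
{"op": "apply_moves", "data": {"deltas": [{"claw": 1, "delta_pos": [0, 0, -0.08], "yaw": 0}, {"claw": 0, "delta_pos": [0, 0, 0], "yaw": 0}, {"claw": -1, "delta_pos": [0, 0, 0], "yaw": 0}, {"claw": -1, "delta_pos": [0, 0, 0], "yaw": 0}, {"claw": -1, "delta_pos": [0, 0, 0], "yaw": 0}, {"claw": -1, "delta_pos": [0, 0, -2], "yaw": 0}, {"claw": -1, "delta_pos": [0, 0, -4], "yaw": 0}, {"claw": -1, "delta_pos": [0, 0, -5], "yaw": 0}]}}

```text
clock: 24.25
eef_pos: [353.7, 87.9, 357.2]
tcp_rot: [3.141, 0.002, -0.192]
contact_force: [1.4, 0.6, 0.7]
opening: 1.001
grasp_force: 0.0
```

Call:
{"op": "apply_moves", "data": {"deltas": [{"claw": -1, "delta_pos": [0, 0, -3], "yaw": 0}, {"claw": -1, "delta_pos": [0, 0, 0], "yaw": 0}, {"claw": -1, "delta_pos": [0, 0, 0], "yaw": 0}]}}

```text
clock: 24.62
eef_pos: [353.8, 87.9, 385.9]
tcp_rot: [3.141, 0.001, -0.192]
contact_force: [-0.6, -0.4, -0.3]
opening: 0.999
grasp_force: 0.0
```

```bash
python3 - <<'E'
from h import *
s,f,P=wrist();print(s["eef_pos"],s["contact_force"])
roi=(350,700,-150,300)
rects(P,44,58,roi,100);print("bridge");rects(P,58,72,(250,450,0,180),60);rects(P,106,125,(250,450,0,180),60)
f=r.grab_frame("scene");cv2.imwrite("pics/s4.png",f["img"])
P=pts(f);print("scene");rects(P,44,56,roi,60)
E
```

```text
[353.76565106  87.90515694 385.86198201] [-0.55825061 -0.38575354 -0.29390471]
px [273.  39.] c [491.1  69.4] size [62.6 40. ] longdir -11.07 z 51.9
px [347.  42.] c [475.4   5.3] size [69.3 40.2] longdir -10.91 z 51.9
px [420.  39.] c [466.  -59.9] size [64.1 41.2] longdir -10.79 z 51.9
px [474.  57.] c [ 440.3 -107.5] size [97.1 13.3] longdir -11.13 z 50.5
bridge
px [288. 189.] c [353.1  83.7] size [79.5 74.2] longdir -10.91 z 64.8
px [281. 208.] c [354.1  88.6] size [59.6 19.8] longdir -10.6 z 116.5
scene
px [234. 212.] c [ 476.4 -114. ] size [170.3  14.7] longdir -10.44 z 49.4
px [247. 219.] c [494.3 -64.9] size [125.2  41.9] longdir -10.59 z 50.9
px [266. 227.] c [501.2   1.1] size [124.1  42.2] longdir -9.57 z 51.0
px [284. 237.] c [521.9  64.5] size [122.2  42.5] longdir -9.69 z 50.8
```

View pics/s4.png

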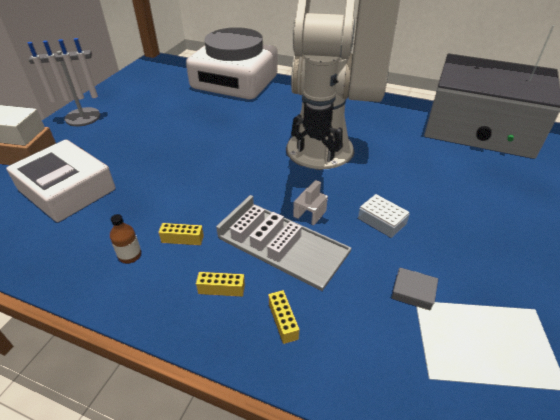

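The scene view shows the three blocks evenly spaced next to the stop, around (247–284, 219–237). The gauge stands upright at (312,203), everything else is undisturbed, and the gripper is clear.

```bash
python3 -c "
from rig import r
print(r.sign_off())"
```

```text
the job is handed in; nothing more can be done
None
```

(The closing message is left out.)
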